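Put the parked optics back on the bench rail in beam order

ROBOT

A 6-joint arm with a two-finger parallel gripper is mounted at the origin on a cart in front of the work surface, level with it; the furniture and walls round the work are solid. World frame = base frame: x ahead of the robot, y to its left, z up, the work surface at z = 0. Lengths are in mm, angles in degrees, forces in N, time in s.
With the tool pointing down it reaches from about 300 to 850 mm from the base axis. Payload 4.2 kg.
Tool frame: the origin (TCP) lies on the centre line of the jaws, within the pads' length; the fingertips stand 11 mm ahead of it and the grasp point (between the pads) lies 8 mm behind it; z points along the fingers, y is the line along which they close (so a half turn about z gives the same grasp; the last joint's range is limited). The gripper opens to 91 mm and grips with 3 to 60 N. Pads are 32 mm wide; open, the fingers measure 118 mm over their backs; the gripper's body (76 mm by 178 mm) begins 60 mm behind the grasp point.
Start: joints at [-65.718, 18.312, 89.639, -0, 72.044, -1.146], TCP at [246.895, -519.312, 224.976] pointing down, gripper open.
Joint ranges: [-177.97, 177.97], [-48.28, 115.42], [12.27, 149.76], [-77.06, 257.06], [2.81, 150.46], [-146.56, 146.56]. Speed limits (degrees/s): [147.25, 147.25, 180, 180, 180, 180].

INTERFACE

Orientations are given as [roll, pitch, yaw] about the fixed x, y, z axes, in that order (R = Rz(yaw) Ry(pitch) Rx(roll)).
In Python, from workcell import env, grab_frame, camera_model, models gives the robot as it stands.
- The arm moves only by the shell command python3 -m crank 'ROWS' [FORCE]. ROWS is text: rows parted by semicolons, each of 7 numbers parted by spaces: the closure, from -1 (fully open) to 1 (shut), so that 0 is half open, then the shift along the tool's x, y, z in mm, then the turn, a rotation vector about the tool's x, y, z in degrees. A call has 1 to 10 rows; each row shifts and turns the commanded pose from where the row before left it, along the tool's axes as they then stand; what a row does not reach is not made up. A row lasts 1/8 s, in which the tool goes at most 62.5 mm and 10.7 degrees, less where a joint would pass 70% of its speed; a pose out of reach is approached as far as the arm can. A call is refused whole if a number of a shift passes 62.5 or a number of a turn 10.7, either way. A call with a gripper value outside its range is refused whole. The fingers move at their own pace and stop on an object; FORCE is the grip in N (left out, the last holds). Time passes only in rows, so rows that do not move let the fingers close. It gives the time, the measured TCP pose, the force, the opening and the grip force at its end, in the units of the state.
- env.state(): the state, without advancing time (a new reading comes with each control period).
- grab_frame(name): name is "side" or "top" or "wrist"; returns the picture (384x512x3 uint8, blue, green, red); there is no depth.
- camera_model(name): a dict with "K" (3x3 intrinsics, pixels), "R" (3x3) and "t" (3): a world point X has camera coordinates R X + t; the wrist camera has in their place "mount" (4x4, takes a point from camera to tool coordinates, whose origin is the TCP and whose axes are the flange's). Camera axes: x right, y down, z forward; pixel columns grow to the right and rows downward; lengths in mm; the calibration is good to about 2 mm. A picture is of the moment at which its call begins: read the wrist's pose just before it. camera_model takes no time and is no camera call.
- env.job_done(): hands the job in; it is judged then, once.
Trained networks look in the newest picture that a camera, given by its name, has taken for a name from the list of things; names that differ only in an ending like _2 or _b are one class to them, and where a whole thing is asked for, a point or a joint stands for the part that bears it (a point fixed in the world has none). Each returns a list of dicts, best first, with "p" (0 to 1); they miss things now and then, are a little off and sometimes report something else, mostly with a low value. They report only what shows in the picture. A call takes as long as a camera call. They do not tell look-alikes from the thing itself.
- models.search_frame(name, camera): "point" ([x, y, z] in mm, in world coordinates, good to about 4 mm: the middle of the surface that is visible of it).
The state is a dict: "time_s": time; "qpos": joint angles; "qvel": joint speeds; "effort": joint torques, N m; "ee_pos": TCP position; "ee_rot": TCP orientation; "force": force on the tool from outside, world axes, zero at the start; "torque": the same for the moment, N m; "gripper_width": finger opening in mm; "gripper_force": force on a finger pad.
Only numpy, scipy, OpenCV 4.12 (cv2) and the standard library are available. Lean on these libraries where they do the work, as an engineer would, in place of code of your own. Each camera call takes 0.05 s, during which the arm holds its last target. There are 200 camera calls.

TASK

Move the row of four optics from the wooden storage rack to the bench rail, one upright in the pocket of each carrier and facing along the rail. Seen from the lamp, which may stand at either end of the rail, the light must pass first through the large lens, then the iris, then the amber filter and last the small lens before it reaches the solar cell. Keep the optics upright on the way and leave the mirror mount behind them where it is.

Things in the scene. Friction and masses are not known exactly. Their poses are not given: they have to be found in the camera images.
- large_lens_head (a point): Large lens on a post: round black ring 50 mm across, 16 mm thick, clear lens in it; 103 mm tall, about 0.26 kg. Point: head centre, 78 mm above the underside of its 50 x 50 x 8 mm foot. z up, y the optical axis (either way alike), x across. Loose, in one bay of the wooden rack (any), y roughly along the row; hold the head from above by its side edges, 50 mm across x.
- iris_head (a point): Iris on a post: round black disc 40 mm across, 12 mm thick, 8 mm hole in it, lever pin up to 32 mm above this point; about 0.23 kg. Point: head centre, 78 mm above the underside of its 50 x 50 x 8 mm foot. z up, y the optical axis (either way alike), x across. Loose, in one bay of the wooden rack (any), y roughly along the row; hold the head from above by its side edges, 40 mm across x.
- filter_head (a point): Filter on a post: upright square black frame 50 x 50 x 9 mm with amber glass, 18 mm wide clamp at its foot edge; about 0.22 kg. Point: head centre, 78 mm above the underside of its 50 x 50 x 8 mm foot. z up, y the optical axis (either way alike), x across. Loose, in one bay of the wooden rack (any), y roughly along the row; hold the head from above by its side edges, 50 mm across x.
- small_lens_head (a point): Small lens on a post: round black ring 30 mm across, 16 mm thick, clear lens in it; 93 mm tall, about 0.22 kg. Point: head centre, 78 mm above the underside of its 50 x 50 x 8 mm foot. z up, y the optical axis (either way alike), x across. Loose, in one bay of the wooden rack (any), y roughly along the row; hold the head from above by its side edges, 30 mm across x.
- carrier_a: One of four alike aluminium carriers fixed on the bench rail, about 80 mm apart, in any sequence: 68 mm square, with a rimmed pocket 62 x 62 mm, 7 mm deep, for a foot. Origin: centre of its underside, 22 mm above the worktop; pocket floor 8 mm, rim top 15 mm above it; a seated optic's head centre is 86 mm above it. z up, y along the rail, x across.
- carrier_b: One of four alike aluminium carriers fixed on the bench rail, about 80 mm apart, in any sequence: 68 mm square, with a rimmed pocket 62 x 62 mm, 7 mm deep, for a foot. Origin: centre of its underside, 22 mm above the worktop; pocket floor 8 mm, rim top 15 mm above it; a seated optic's head centre is 86 mm above it. z up, y along the rail, x across.
- carrier_c: One of four alike aluminium carriers fixed on the bench rail, about 80 mm apart, in any sequence: 68 mm square, with a rimmed pocket 62 x 62 mm, 7 mm deep, for a foot. Origin: centre of its underside, 22 mm above the worktop; pocket floor 8 mm, rim top 15 mm above it; a seated optic's head centre is 86 mm above it. z up, y along the rail, x across.
- carrier_d: One of four alike aluminium carriers fixed on the bench rail, about 80 mm apart, in any sequence: 68 mm square, with a rimmed pocket 62 x 62 mm, 7 mm deep, for a foot. Origin: centre of its underside, 22 mm above the worktop; pocket floor 8 mm, rim top 15 mm above it; a seated optic's head centre is 86 mm above it. z up, y along the rail, x across.
- lamp: Frosted white bulb 38 mm wide in a brass socket, fixed at one end (either) of the 458 mm long rail, about 80 mm from the nearest carrier. Origin: centre of its underside, 22 mm above the worktop; bulb top 106 mm above that; y along the rail. At the rail's other end stands a fixed white plate with a dark solar cell, 66 x 6 mm, top 140 mm above the worktop.
- mirror_mount: Bystander: square black mirror mount on a post, 106 mm tall, loose, behind the work; leave it. Origin: centre of its 50 x 50 mm foot's underside. (The optics' wooden rack is 78 mm wide and 330 mm long; its four bays are 74 mm apart, floor 10 mm, ribs 18 mm, end boards 30 mm above the worktop.)
Things that resemble listed ones, but are neither listed nor needed, are in the scene too. What is shaped like the part that bears large_lens_head but pink is not meant.

How it is judged:
By the outcome, as a careful person would: the job done as asked, in the order asked, and still so for the second after the job is handed in, with the robot touching nothing.
It also fails if it takes over 109 s, if anything falls off the work surface, if the arm or the gripper's body presses on something with over 40 N, if the wrist force passes 120 N, or if a joint passes its speed limit or range.

## Working session

There is one attempt and no reset: what is moved stays moved. The work goes in short steps, Python scripts to look and compute and a shell command to move; the robot and the scene stay as the last step left them, time stands still between calls to the robot, and variables do not carry over. Pictures are saved under pics/ and viewed, at most 14 in all, crops included, and the job is handed in when it is done.

```bash
ls; mkdir -p pics; python3 - <<'E'
from workcell import env, grab_frame, camera_model, models
import cv2, numpy as np
for c in("top","side"):
    cv2.imwrite(f"pics/{c}0.png",grab_frame(c))
    m=camera_model(c);R=np.array(m["R"]);print(c,(-R.T@np.array(m["t"])).round(),R.round(2).tolist(),m["K"])
    for n in["large_lens_head","iris_head","filter_head","small_lens_head","carrier_a","lamp","mirror_mount"]:
        print(n,[(np.round(d["point"]).tolist(),round(d["p"],2)) for d in models.search_frame(n,c)])
s=env.state();print(s)
print(camera_model("wrist"))
E
```

```text
pics
top [ 405.  -13. 1613.] [[-0.01, -1.0, 0.02], [-0.99, 0.01, -0.1], [0.1, -0.02, -0.99]] [[491.02003275   0.         256.59547905]
 [  0.         491.02003275 187.5202257 ]
 [  0.           0.           1.        ]]
large_lens_head [([449.0, -321.0, 20.0], 0.71), ([448.0, -462.0, 14.0], 0.71)]
iris_head [([478.0, 117.0, 30.0], 0.62), ([486.0, -101.0, 18.0], 0.59), ([469.0, -179.0, 21.0], 0.2)]
filter_head [([466.0, -179.0, 19.0], 0.79), ([503.0, 358.0, 32.0], 0.57)]
small_lens_head [([459.0, -249.0, 19.0], 0.7)]
carrier_a [([487.0, 185.0, 31.0], 0.88), ([504.0, 360.0, 29.0], 0.8), ([482.0, 116.0, 31.0], 0.7), ([496.0, 269.0, 30.0], 0.64)]
lamp [([456.0, -250.0, 18.0], 0.56), ([488.0, 186.0, 30.0], 0.48)]
mirror_mount [([655.0, -98.0, 67.0], 0.54), ([468.0, 32.0, 115.0], 0.35)]
side [  64. 1002.  727.] [[-0.9, -0.43, -0.0], [-0.21, 0.43, -0.88], [0.38, -0.79, -0.48]] [[377.51946237   0.         261.37860762]
 [  0.         377.51946237 190.27842211]
 [  0.           0.           1.        ]]
large_lens_head [([448.0, -462.0, 63.0], 0.74), ([453.0, -325.0, 72.0], 0.51)]
iris_head [
[... 880 characters left out ...]
54297871e+01]), 'force': array([-0.52096318,  0.16441089,  0.16445831]), 'torque': array([-0.04161005,  0.02572498, -0.0098044 ]), 'gripper_force': 0.0, 'gripper_width': 90.88289681203997}
{'K': array([[280.74461701,   0.        , 256.25232188],
       [  0.        , 280.74461701, 195.3871797 ],
       [  0.        ,   0.        ,   1.        ]]), 'mount': array([[-4.23715919e-04, -9.65246837e-01, -2.61339556e-01,
         7.24961585e+01],
       [ 9.99999881e-01, -3.45299731e-04, -3.45972866e-04,
         1.92006288e-01],
       [ 2.43708736e-04, -2.61339671e-01,  9.65246868e-01,
        -1.58194319e+02],
       [ 0.00000000e+00,  0.00000000e+00,  0.00000000e+00,
         1.00000000e+00]])}
```

```bash
python3 - <<'E'
import cv2
a=cv2.imread("pics/top0.png")[110:250,110:430];cv2.imwrite("pics/topc.png",cv2.resize(a,(800,350),interpolation=3))
b=cv2.imread("pics/side0.png");cv2.imwrite("pics/sidec.png",cv2.resize(b,(800,600),interpolation=3))
E
```

```text
(no output)
```

View pics/topc.png

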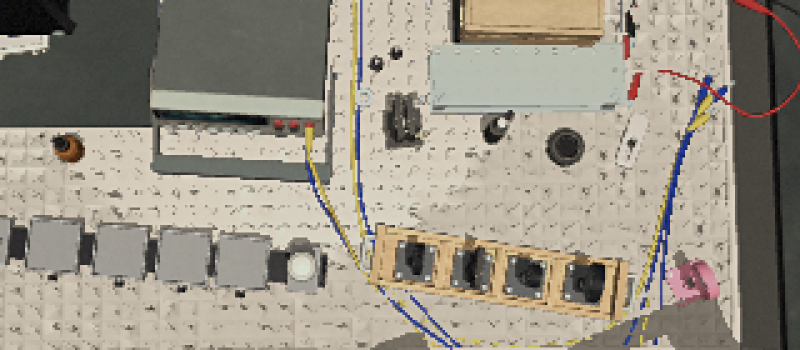

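View pics/sidec.png

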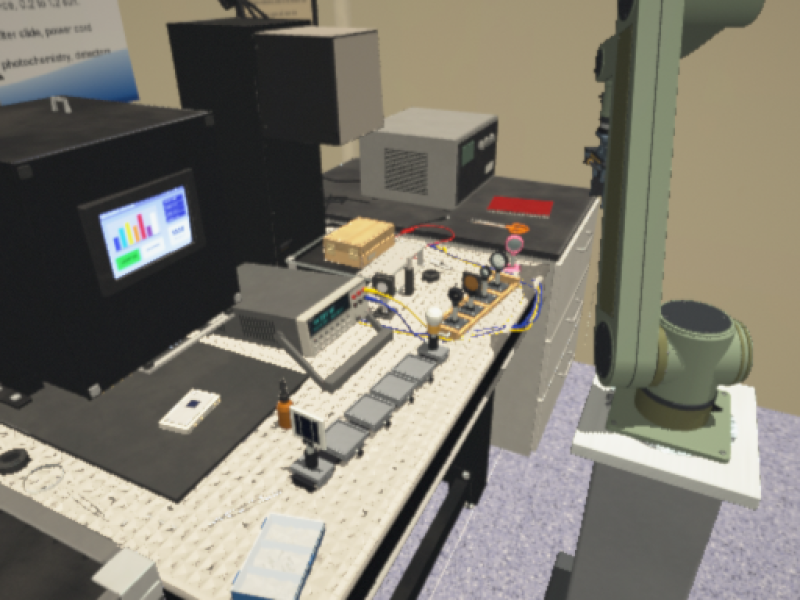

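The lamp stands at the right-hand end of the rail (y≈38) and the solar cell at the left (y≈440). From right to left the rack holds the large lens (about px 585,285 in the top crop), small lens (525,275), filter (470,268) and iris (413,258). The other ring of that shape is the pink one at (700,280), outside the rack, so it isn't the one meant. Next I'll move over the rack for a closer look.

```bash
python3 -m crank '-1 52 -31 0 0 0 0;-1 52 -31 0 0 0 0;-1 52 -31 0 0 0 0;-1 52 -31 0 0 0 0;-1 52 -31 0 0 0 0;-1 52 -31 0 0 0 0' && python3 -m crank '-1 0 0 0 0 0 -9.1;-1 0 0 0 0 0 -9.1;-1 0 0 0 0 0 -9.1;-1 0 0 0 0 0 -9.1;-1 0 0 0 0 0 -9.1;-1 0 0 0 0 0 -9.1;-1 0 0 0 0 0 0'
cat > h.py <<'E'
from workcell import env, grab_frame, camera_model, models
import cv2, numpy as np
from scipy.spatial.transform import Rotation as Ro
def pose():
    s=env.state();return Ro.from_euler("xyz",s["ee_rot"],degrees=True).as_matrix(),np.array(s["ee_pos"])
def wrist(name=None):
    R,p=pose();im=grab_frame("wrist")
    if name: cv2.imwrite("pics/"+name,im)
    M=np.array(camera_model("wrist")["mount"]);K=np.array(camera_model("wrist")["K"])
    return im,R@M[:3,:3],R@M[:3,3]+p,K
def px2z(u,v,z,Rw,c,K):
    d=Rw@np.linalg.solve(K,[u,v,1.]);return c+d*(z-c[2])/d[2]
def find(cam,*names):
    for n in names: print(n,[(np.round(d["point"]).tolist(),round(d["p"],2)) for d in models.search_frame(n,cam)])
def go(x,y,z,yaw):
    "tool-frame shift to a world TCP target, and turn about tool z"
    R,p=pose();s=R.T@(np.array([x,y,z])-p);t=Ro.from_euler("xyz",[180,0,yaw],degrees=True)
    print("shift",s.round(1),"turn",(Ro.from_matrix(R).inv()*t).as_rotvec(degrees=True).round(1))
E
python3 - <<'E'
from h import *
im,Rw,c,K=wrist("w1.png");print(pose()[1],env.state()["ee_rot"])
find("wrist","large_lens_head","iris_head","filter_head","small_lens_head","lamp")
E
```

```text
time_s: 1.55
ee_pos: [449.7, -215.7, 225.2]
ee_rot: [179.9, -0.0, 25.4]
force: [1.1, -0.7, 0.4]
gripper_width: 91.2
gripper_force: 0.0
time_s: 2.42
ee_pos: [448.8, -217.4, 225.0]
ee_rot: [180.0, 0.0, 79.9]
force: [-0.3, 0.4, -0.1]
gripper_width: 91.3
gripper_force: 0.0
[ 448.82413486 -217.36136613  225.02420526] [1.79987211e+02 5.25422677e-03 7.98699382e+01]
large_lens_head [([452.0, -322.0, 24.0], 0.7)]
iris_head [([478.0, -110.0, 19.0], 0.62), ([472.0, -180.0, 25.0], 0.21)]
filter_head [([472.0, -178.0, 25.0], 0.89)]
small_lens_head [([459.0, -248.0, 16.0], 0.67)]
lamp []
```

View pics/w1.png

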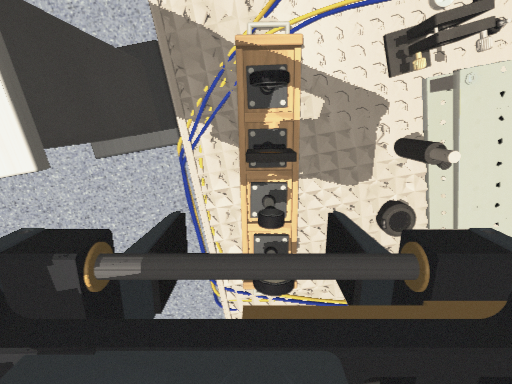

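Wrist view, top to bottom: iris (px 269,80), filter (271,156), small lens (270,205) and large lens (272,270), all in the rack. I'll enlarge it to measure the feet and their yaw.

```bash
python3 - <<'E'
import cv2
a=cv2.imread("pics/w1.png")[30:310,215:325];a=cv2.convertScaleAbs(a,alpha=1.8,beta=25)
a=cv2.hconcat([cv2.resize(a[:140],(440,560),interpolation=3)[:,40:], cv2.resize(a[140:],(440,560),interpolation=3)[:,40:]])
cv2.imwrite("pics/w1c.png",a)
E
```

```text
(no output)
```

View pics/w1c.png

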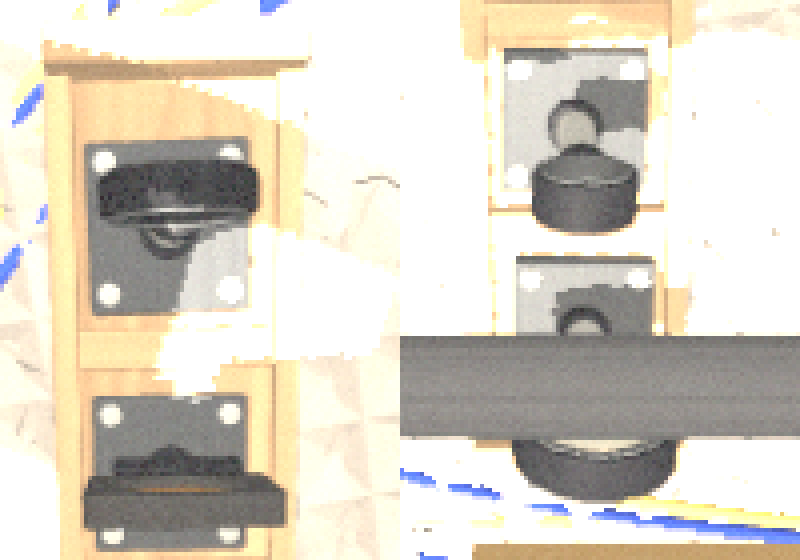

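```bash
python3 - <<'E'
from h import *
im,Rw,c,K=wrist()
L=lambda X,Y:px2z(225+X/4,30+Y/4,18,Rw,c,K)[:2]
Rr=lambda X,Y:px2z(225+(X-400)/4,170+Y/4,18,Rw,c,K)[:2]
I=[L(*p) for p in[(104,161),(229,154),(110,294),(230,290)]]
F=[L(*p) for p in[(110,414),(229,413),(114,536),(229,536)]]
S=[Rr(*p) for p in[(518,68),(632,68),(517,176)]]
G=[Rr(*p) for p in[(529,279),(640,279)]]
an=lambda a,b:round(float(np.degrees(np.arctan2(*(b-a)[::-1]))),1)
for n,q in(("I",I),("F",F)):print(n,np.mean(q,0).round(1),[an(q[0],q[1]),an(q[2],q[3]),an(q[2],q[0])-90,an(q[3],q[1])-90],[round(np.linalg.norm(q[i]-q[j]),1) for i,j in((0,1),(0,2),(2,3),(1,3))])
print("S",((S[1]+S[2])/2).round(1),an(S[0],S[1]),an(S[2],S[0])-90,np.linalg.norm(S[0]-S[1]),np.linalg.norm(S[0]-S[2]))
m=(G[0]+G[1])/2;d=G[1]-G[0];w=np.linalg.norm(d);n=np.array([d[1],-d[0]])/w
print("G",m,(m+n*19).round(1),an(*G),w)
# rack ends / edges
print("rackL",an(L(62,330),L(45,80)),an(L(298,330),L(290,100)))
E
```

```text
I [ 480.3 -109.5] [-7.1, -8.2, -7.5, -8.200000000000003] [np.float64(37.6), np.float64(38.1), np.float64(37.1), np.float64(38.8)]
F [ 468.6 -184.2] [-9.6, -10.0, -8.299999999999997, -8.700000000000003] [np.float64(37.8), np.float64(39.0), np.float64(37.6), np.float64(39.3)]
S [ 458.3 -252.9] -10.0 -10.700000000000003 38.08934359993441 38.06558642353544
G [ 452.67096806 -310.08982118] [ 449.4 -328.8] -10.0 39.052679397495275
rackL 83.2 84.3
```

```bash
python3 -c "
from h import *
go(449.4,-328.8,80,80)"
```

```text
shift [-109.6   19.9  145. ] turn [ 0.  0. -0.]
```

```bash
python3 -m crank '-1 -54.8 10 0 0 0 0;-1 -54.8 9.9 0 0 0 0;-1 0 0 40 0 0 0;-1 0 0 45 0 0 0;-1 0 0 40 0 0 0;-1 0 0 20 0 0 0;0 0 0 0 0 0 0;1 0 0 0 0 0 0;1 0 0 0 0 0 0;1 0 0 0 0 0 0' 25
```

```text
time_s: 4.03
ee_pos: [449.8, -329.1, 80.9]
ee_rot: [179.9, 0.1, 80.0]
force: [-0.6, -0.7, -0.4]
gripper_width: 54.0
gripper_force: 0.0
```

```bash
python3 -m crank '1 0 0 0 0 0 0;1 0 0 0 0 0 0;1 0 0 0 0 0 0;1 0 0 -10 0 0 0;1 0 0 -30 0 0 0;1 0 0 -45 0 0 0;1 0 0 -45 0 0 0;1 0 0 -45 0 0 0' 25; python3 -c "
from h import *
go(475,60,255,84)"
```

```text
time_s: 5.03
ee_pos: [448.9, -328.4, 256.1]
ee_rot: [-179.9, -0.0, 80.0]
force: [1.1, -1.2, -2.7]
gripper_width: 48.6
gripper_force: 25.0
shift [387.1 -41.6   1.3] turn [-0.1 -0.  -4. ]
```

```bash
python3 -m crank '1 30 -3 0 0 0 0;1 50 -5 0 0 0 0;1 50 -6 0 0 0 0;1 50 -6 0 0 0 0;1 50 -6 0 0 0 0;1 50 -6 0 0 0 0;1 50 -6 0 0 0 0;1 30 -4 0 0 0 0;1 27 0 0 0 0 -4;1 0 0 0 0 0 0' 25
python3 - <<'E'
from h import *
im,Rw,c,K=wrist("w2.png");print(pose()[1],env.state()["ee_rot"])
find("wrist","carrier_a","lamp")
E
```

```text
time_s: 6.28
ee_pos: [474.8, 61.0, 254.6]
ee_rot: [-179.9, 0.0, 84.2]
force: [-0.6, 0.1, -2.8]
gripper_width: 48.3
gripper_force: 25.0
[474.64228148  59.97880518 254.62614614] [-1.79938245e+02  4.98231215e-02  8.40940860e+01]
carrier_a [([496.0, 253.0, 31.0], 0.75), ([479.0, 112.0, 29.0], 0.66), ([490.0, 191.0, 28.0], 0.65)]
lamp [([484.0, 109.0, 30.0], 0.31)]
```

View pics/w2.png

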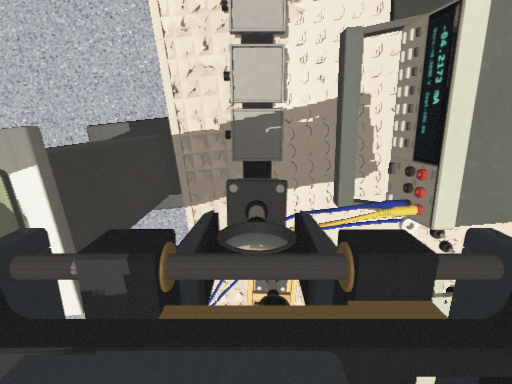

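The held lens's foot spans px (226–287, 179–), and the carriers sit at about (258,135), (258,73) and (257,12). Enlarging to get exact corners.

```bash
python3 - <<'E'
import cv2
a=cv2.imread("pics/w2.png")[0:240,210:310];a=cv2.convertScaleAbs(a,alpha=1.5,beta=20)
a=cv2.hconcat([cv2.resize(a[:115],(400,460),interpolation=3), cv2.resize(a[100:215],(400,460),interpolation=3)])
cv2.imwrite("pics/w2c.png",a)
E
```

```text
(no output)
```

View pics/w2c.png

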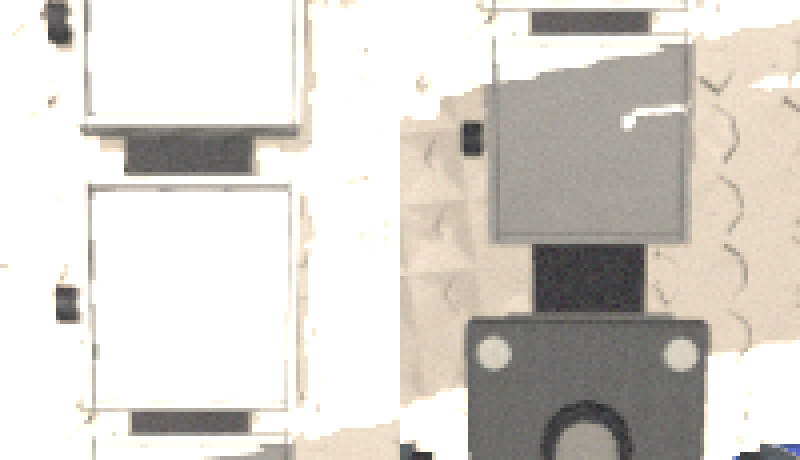

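```bash
python3 - <<'E'
from h import *
im,Rw,c,K=wrist()
P=lambda u,v,z:px2z(u,v,z,Rw,c,K)[:2]
L=lambda X,Y,z=37:P(210+X/4,Y/4,z); Q=lambda X,Y,z=37:P(210+(X-400)/4,100+Y/4,z)
C1=[L(93,434),L(289,434),Q(495,236),Q(686,236)]
C2=[L(90,187),L(291,187),L(94,409),L(288,409)]
an=lambda a,b:round(float(np.degrees(np.arctan2(*(b-a)[::-1]))),1)
for q in(C1,C2):print(np.mean(q,0).round(1),an(q[0],q[1]),an(q[2],q[3]),an(q[2],q[0])-90,an(q[3],q[1])-90,[round(np.linalg.norm(q[i]-q[j]),1) for i,j in((0,1),(0,2),(2,3),(1,3))])
print("C3 bottom mid",(L(89,124)+L(296,124))/2)
R,p=pose();s=[Q(493,352,p[2]-62),Q(680,354,p[2]-62)];d=s[1]-s[0];w=np.linalg.norm(d);n=np.array([d[1],-d[0]])/w
print("foot",(sum(s)/2+19*n).round(1),an(*s),w,p)
E
```

```text
[481.  112.6] -6.0 -6.0 -6.700000000000003 -5.5 [np.float64(62.7), np.float64(64.7), np.float64(64.0), np.float64(64.7)]
[488.5 184.1] -6.1 -6.0 -6.200000000000003 -5.5 [np.float64(61.0), np.float64(64.0), np.float64(61.7), np.float64(64.0)]
C3 bottom mid [494.1379382  232.91405453]
foot [473.9  59.4] -6.6 37.70886224813108 [474.76892896  58.90712955 254.807746  ]
```

```bash
python3 - <<'E'
from h import *
g=cv2.cvtColor(cv2.imread("pics/w2.png"),cv2.COLOR_BGR2GRAY).astype(int)
for r in((25,55),(92,118),(150,165)):
    print(r,"bar",g[r[0]:r[1],250:264].mean(1).astype(int).tolist()); print("   off",g[r[0]:r[1],234:239].mean(1).astype(int).tolist())
for v in(60,90,125,150): print(v,g[v,226:240].tolist(),g[v,276:290].tolist())
E
```

```text
(25, 55) bar [176, 176, 175, 160, 174, 169, 104, 67, 63, 53, 49, 50, 51, 50, 51, 50, 50, 50, 79, 165, 169, 108, 117, 181, 181, 181, 181, 180, 181, 181]
   off [176, 176, 175, 160, 175, 170, 106, 75, 68, 103, 142, 144, 157, 216, 223, 223, 224, 224, 218, 176, 171, 106, 101, 183, 182, 182, 183, 182, 181, 183]
(92, 118) bar [181, 180, 179, 180, 180, 180, 180, 170, 162, 169, 102, 52, 52, 52, 52, 52, 87, 173, 161, 159, 184, 182, 170, 150, 133, 98]
   off [181, 181, 181, 181, 182, 181, 180, 164, 156, 174, 123, 185, 205, 217, 217, 203, 171, 177, 165, 164, 187, 187, 185, 180, 174, 175]
(150, 165) bar [94, 94, 93, 93, 94, 93, 93, 91, 82, 93, 89, 35, 29, 28, 30]
   off [89, 90, 90, 90, 90, 90, 90, 89, 81, 90, 94, 114, 127, 128, 127]
60 [191, 225, 219, 197, 184, 164, 85, 127, 182, 181, 183, 183, 184, 179] [183, 183, 181, 179, 181, 167, 138, 183, 160, 140, 148, 160, 166, 207]
90 [222, 223, 222, 215, 181, 184, 166, 122, 173, 180, 181, 180, 177, 180] [180, 181, 181, 181, 169, 141, 188, 161, 119, 139, 140, 181, 237, 237]
125 [123, 125, 125, 126, 117, 94, 92, 89, 86, 97, 95, 94, 97, 97] [101, 103, 104, 101, 97, 94, 119, 113, 135, 137, 133, 135, 136, 134]
150 [122, 130, 128, 125, 125, 115, 98, 92, 78, 95, 93, 93, 90, 94] [94, 96, 96, 87, 79, 97, 106, 131, 130, 129, 132, 135, 134, 132]
```

```bash
python3 - <<'E'
from h import *
im,Rw,c,K=wrist()
P=lambda v:px2z(258,v,37,Rw,c,K)[:2]
for n,a,b in(("C1",108.2,160.5),("C2",43.2,101.8)):
    A,B=P(a),P(b);print(n,((A+B)/2).round(1),np.linalg.norm(A-B))
A=P(30.6);print("C3",A,A+34*np.array([.105,.994]))
for v in range(0,30,6):pass
find("wrist","carrier_a")
E
```

```text
C1 [481.5 111.6] 67.0826425585489
C2 [489.3 186.2] 67.36729206867847
C3 [494.25582366 233.26506299] [497.82582366 267.06106299]
carrier_a [([491.0, 193.0, 30.0], 0.93), ([496.0, 249.0, 33.0], 0.59)]
```

```bash
python3 -c "
from h import *
go(482,111.5,101,84)"
```

```text
shift [ 53.1   1.5 153.9] turn [-0.   0.  -0.1]
```

```bash
python3 -m crank '1 30 1 0 0 0 0;1 23 0.5 20 0 0 0;1 0 0 40 0 0 0;1 0 0 40 0 0 0;1 0 0 30 0 0 0;1 0 0 15 0 0 0;1 0 0 5 0 0 0;1 0 0 0 0 0 0;1 0 0 0 0 0 0' 25
```

```text
time_s: 7.7
ee_pos: [483.0, 112.4, 106.0]
ee_rot: [179.9, -0.0, 84.0]
force: [0.3, -1.0, -2.3]
gripper_width: 48.7
gripper_force: 25.0
```

```bash
python3 -m crank '1 0 0.8 2 0 0 0;1 0 0 2 0 0 0;1 0 0 0 0 0 0' 25;python3 -c "
from h import *
print(pose()[1],env.state()['force'])"
```

```text
time_s: 8.07
ee_pos: [482.8, 112.1, 100.9]
ee_rot: [-180.0, 0.0, 84.0]
force: [-0.3, -0.6, -2.3]
gripper_width: 48.4
gripper_force: 25.0
[482.82773324 112.14146156 100.87791687] [-0.29974651 -0.61069853 -2.31583424]
```

```bash
python3 -m crank '1 0 0 1 0 0 0;1 0 0 0 0 0 0' 25; python3 -m crank '-1 0 0 0 0 0 0;-1 0 0 0 0 0 0;-1 0 0 0 0 0 0;-1 0 0 0 0 0 0;-1 0 0 0 0 0 0;-1 0 0 -40 0 0 0;-1 0 0 -55 0 0 0;-1 0 0 -55 0 0 0;-1 0 0 0 0 0 0'
python3 - <<'E'
from h import *
im,Rw,c,K=wrist("w3.png");print(pose()[1],env.state()["ee_rot"])
find("wrist","large_lens_head","carrier_a")
go(458.3,-252.9,252,80)
E
```

```text
time_s: 8.32
ee_pos: [482.9, 112.0, 100.7]
ee_rot: [180.0, 0.0, 84.0]
force: [-1.6, -1.3, 4.8]
gripper_width: 48.4
gripper_force: 25.0
time_s: 9.45
ee_pos: [485.4, 112.7, 254.5]
ee_rot: [179.4, -0.2, 84.0]
force: [-0.1, 0.7, 0.1]
gripper_width: 91.4
gripper_force: 0.0
[483.75493258 112.32918342 251.78963917] [ 1.79747697e+02 -7.58163384e-02  8.40269184e+01]
large_lens_head [([484.0, 119.0, 88.0], 0.75)]
carrier_a [([501.0, 269.0, 32.0], 0.97), ([471.0, 132.0, 32.0], 0.8), ([492.0, 190.0, 29.0], 0.74), ([501.0, 319.0, 29.0], 0.67)]
shift [-365.4   14.3   -2.8] turn [-0.1  0.   4. ]
```

View pics/w3.png

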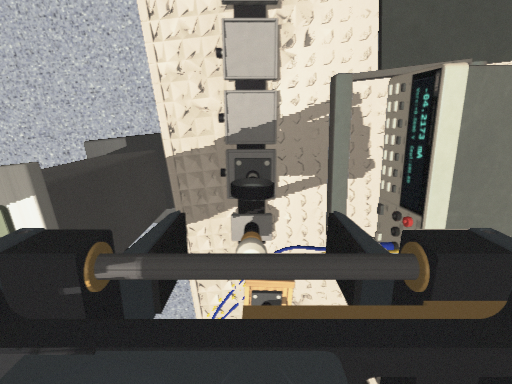

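The large lens is seated in carrier 1: its foot (233–273, 150–190) lies inside the rim (227–277). Small lens next.

```bash
python3 -m crank '-1 -30 1 0 0 0 4;-1 -60 0 0 0 0 0;-1 -60 0 0 0 0 0;-1 -60 0 0 0 0 0;-1 -60 0 0 0 0 0;-1 -60 0 0 0 0 0;-1 -35 0 0 0 0 0;-1 0 0 0 0 0 0'; python3 -c "
from h import *
go(458.3,-252.9,80,80)"
```

```text
time_s: 10.6
ee_pos: [421.5, -249.2, 247.9]
ee_rot: [-179.8, -0.1, 79.8]
force: [0.1, -0.4, 0.1]
gripper_width: 91.3
gripper_force: 0.0
shift [  2.7  37.5 167.7] turn [-0.2 -0.1 -0.2]
```

```bash
python3 -m crank '-1 2.5 37 0 0 0 0;-1 0 0 40 0 0 0;-1 0 0 50 0 0 0;-1 0 0 45 0 0 0;-1 0 0 25 0 0 0;-1 0 0 7 0 0 0;-1 0 0 0 0 0 0'; python3 -c "
from h import *
go(458.3,-252.9,80,80)"
```

```text
time_s: 11.48
ee_pos: [459.7, -251.0, 82.8]
ee_rot: [-180.0, -0.0, 80.1]
force: [0.1, -0.4, 0.1]
gripper_width: 90.9
gripper_force: 0.0
shift [-2.1 -1.   2.8] turn [-0.  -0.   0.1]
```

```bash
python3 -m crank '1 -2 -1 2.5 0 0 0;1 0 0 0 0 0 0;1 0 0 0 0 0 0;1 0 0 0 0 0 0;1 0 0 0 0 0 0;1 0 0 0 0 0 0;1 0 0 0 0 0 0;1 0 0 0 0 0 0;1 0 0 0 0 0 0' 25;  python3 -c "
from h import *
print(pose()[1])"
```

```text
time_s: 12.6
ee_pos: [458.4, -253.5, 80.5]
ee_rot: [180.0, 0.0, 80.0]
force: [0.3, -0.1, -0.6]
gripper_width: 28.5
gripper_force: 25.0
[ 458.40299443 -253.52178878   80.46275999]
```

```bash
python3 -m crank '1 0 0 -10 0 0 0;1 0 0 -35 0 0 0;1 0 0 -45 0 0 0;1 0 0 -45 0 0 0;1 0 0 -35 0 0 0;1 0 0 0 0 0 0' 25; python3 -c "
from h import *
go(495,240,255,80)"
```

```text
time_s: 13.35
ee_pos: [459.4, -254.2, 253.5]
ee_rot: [179.6, 0.1, 80.0]
force: [1.1, 0.4, -2.2]
gripper_width: 28.6
gripper_force: 25.0
shift [492.9 -50.5  -3. ] turn [0.4 0.1 0. ]
```

```bash
python3 -m crank '1 30 -3 0 0 0 0;1 55 -6 0 0 0 0;1 60 -6 0 0 0 0;1 60 -6 0 0 0 0;1 60 -6 0 0 0 0;1 60 -6 0 0 0 0;1 60 -6 0 0 0 0;1 60 -6 0 0 0 0;1 30 -5 0 0 0 0;1 15 0 0 0 0 -4' 25;python3 -m crank '1 0 0 0 0 0 0;1 0 0 0 0 0 0'
python3 - <<'E'
from h import *
im,Rw,c,K=wrist("w4.png");print(pose()[1],env.state()["ee_rot"])
find("wrist","carrier_a")
a=cv2.resize(im[0:230,190:330],(560,920),interpolation=3)
a=cv2.hconcat([cv2.resize(im[:115,190:330],(400,329),interpolation=3),cv2.resize(im[115:230,190:330],(400,329),interpolation=3)])
cv2.imwrite("pics/w4c.png",a)
E
```

```text
time_s: 14.6
ee_pos: [492.6, 239.3, 248.2]
ee_rot: [-179.8, 0.1, 84.3]
force: [-1.0, -1.1, -1.9]
gripper_width: 28.6
gripper_force: 25.0
time_s: 14.85
ee_pos: [493.3, 236.9, 249.4]
ee_rot: [-179.9, 0.1, 84.0]
force: [0.3, -0.2, -2.0]
gripper_width: 28.3
gripper_force: 25.0
[493.46119729 236.76483164 249.75075556] [-1.79928148e+02  7.25654990e-02  8.39404200e+01]
carrier_a [([505.0, 356.0, 31.0], 0.74), ([500.0, 272.0, 32.0], 0.6)]
```

View pics/w4.png

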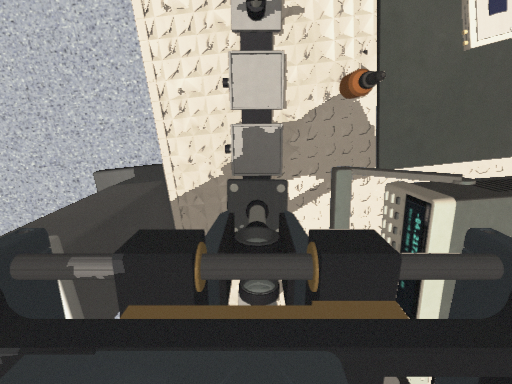

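This shows the solar-cell end at the top: carrier 4 at (257,80), carrier 3 at (257,148), and the held small lens's foot at (256,200).

```bash
python3 - <<'E'
from h import *
g=cv2.cvtColor(cv2.imread("pics/w4.png"),cv2.COLOR_BGR2GRAY).astype(int)
for r in((45,57),(104,130),(168,196)):
    print(r,"bar",g[r[0]:r[1],250:264].mean(1).astype(int).tolist()); print("   off",g[r[0]:r[1],238:243].mean(1).astype(int).tolist())
for v in(65,95,145,165,188): print(v,g[v,224:242].tolist(),g[v,274:292].tolist())
E
```

```text
(45, 57) bar [56, 57, 56, 57, 59, 91, 176, 168, 76, 138, 186, 186]
   off [128, 130, 132, 131, 128, 115, 174, 174, 86, 130, 188, 186]
(104, 130) bar [185, 185, 184, 179, 172, 74, 53, 53, 54, 54, 53, 54, 54, 54, 54, 54, 54, 55, 53, 75, 171, 173, 123, 125, 107, 98]
   off [187, 186, 184, 166, 175, 107, 173, 175, 178, 178, 178, 178, 179, 175, 168, 182, 180, 161, 128, 114, 155, 177, 136, 192, 187, 187]
(168, 196) bar [94, 94, 94, 95, 92, 72, 99, 83, 35, 33, 36, 44, 49, 59, 60, 62, 59, 60, 60, 60, 60, 60, 60, 58, 60, 60, 59, 59]
   off [95, 95, 94, 95, 91, 71, 99, 100, 120, 127, 121, 46, 52, 58, 62, 62, 61, 60, 61, 66, 65, 62, 61, 61, 60, 61, 61, 60]
65 [230, 229, 230, 223, 193, 181, 159, 117, 189, 189, 187, 189, 190, 189, 189, 187, 189, 187] [186, 182, 185, 186, 187, 186, 178, 144, 191, 167, 121, 129, 156, 213, 212, 214, 214, 216]
95 [230, 231, 233, 233, 226, 193, 191, 165, 121, 187, 189, 188, 187, 186, 183, 187, 185, 187] [186, 186, 186, 186, 186, 186, 171, 142, 186, 145, 130, 167, 226, 226, 226, 227, 226, 227]
145 [198, 71, 28, 37, 32, 49, 106, 169, 168, 122, 193, 188, 188, 189, 190, 188, 189, 189] [99, 99, 97, 101, 98, 94, 84, 98, 108, 128, 129, 128, 125, 127, 126, 127, 125, 129]
165 [128, 128, 131, 129, 129, 129, 123, 104, 102, 98, 88, 97, 96, 96, 97, 96, 95, 95] [96, 98, 98, 96, 97, 94, 88, 100, 108, 131, 132, 133, 131, 135, 131, 131, 133, 133]
188 [131, 128, 117, 67, 56, 75, 113, 127, 131, 130, 128, 129, 129, 124, 82, 61, 59, 63] [62, 61, 84, 128, 129, 130, 128, 127, 131, 131, 125, 81, 59, 120, 216, 236, 236, 236]
```

```bash
python3 - <<'E'
from h import *
im,Rw,c,K=wrist()
P=lambda u,v,z=37:px2z(u,v,z,Rw,c,K)[:2]
for n,a,b,u,w in(("C4",50.3,108.6,256,256.5),("C3",123.3,175.2,256.4,257)):
    A,B=P(u,a),P(w,b);print(n,((A+B)/2).round(1),np.linalg.norm(A-B),A-B)
g=cv2.cvtColor(im,cv2.COLOR_BGR2GRAY)
m=((g[180:198,226:290]>90)&(g[180:198,226:290]<170)).astype(np.uint8)
k=cv2.connectedComponentsWithStats(m);S=[(k[3][i]+[226,180]) for i in range(1,k[0]) if 25<k[2][i,4]<80];print(S)
if len(S)==2:
    R,p=pose();S=sorted(S,key=lambda q:q[0]);s=[P(*q,p[2]-62.5) for q in S];d=s[1]-s[0];w=np.linalg.norm(d);n=np.array([d[1],-d[0]])/w
    f=sum(s)/2+19*n;print("foot",f,w,np.degrees(np.arctan2(d[1],d[0])),"minus tcp",f-p[:2])
E
```

```text
C4 [505.1 355.7] 66.96616920288919 [ 6.4927677 66.6506698]
C3 [496.7 270.8] 67.54822042639941 [ 6.3562219  67.24849832]
[array([233.56363636, 187.32727273]), array([280.5       , 187.85185185])]
foot [493.21116444 237.50973924] 37.892262296227315 -6.724781850007926 minus tcp [-0.55330158  0.65843815]
```

```bash
python3 -c "
from h import *
go(505.6,355,101,84)"
```

```text
shift [118.8  -0.7 149.2] turn [-0.   0.  -0.1]
```

```bash
python3 -m crank '1 40 0 0 0 0 0;1 45 -0.5 0 0 0 0;1 33 0 20 0 0 0;1 0 0 40 0 0 0;1 0 0 40 0 0 0;1 0 0 25 0 0 0;1 0 0 10 0 0 0;1 0 0 0 0 0 0;1 0 0 0 0 0 0' 25; python3 -c "
from h import *
go(505.6,355,101,84)"
```

```text
time_s: 16.12
ee_pos: [506.6, 355.5, 116.9]
ee_rot: [179.9, -0.1, 84.0]
force: [0.2, 0.0, -1.3]
gripper_width: 28.3
gripper_force: 25.0
shift [-0.7 -1.  15.9] turn [ 0.1 -0.1  0. ]
```

```bash
python3 -m crank '1 -0.6 -1 10 0 0 0;1 0 0 5 0 0 0;1 0 0 1.2 0 0 0;1 0 0 0 0 0 0;1 0 0 0 0 0 0' 25
```

```text
time_s: 16.75
ee_pos: [504.7, 354.5, 100.5]
ee_rot: [180.0, 0.0, 84.0]
force: [-1.3, -1.4, 5.4]
gripper_width: 28.4
gripper_force: 25.0
```

```bash
python3 -m crank '-1 0 0 0 0 0 0;-1 0 0 0 0 0 0;-1 0 0 0 0 0 0;-1 0 0 0 0 0 0;-1 0 0 -40 0 0 0;-1 0 0 -55 0 0 0;-1 0 0 -55 0 0 0;-1 0 0 0 0 0 0;-1 0 0 0 0 0 0'
python3 - <<'E'
from h import *
im,Rw,c,K=wrist("w5.png")
find("wrist","small_lens_head")
go(468.6,-184.2,250,81)
E
```

```text
time_s: 17.88
ee_pos: [504.2, 354.4, 248.5]
ee_rot: [-180.0, 0.0, 84.0]
force: [0.0, 0.9, -0.2]
gripper_width: 91.3
gripper_force: 0.0
small_lens_head [([507.0, 358.0, 36.0], 0.73)]
shift [-539.1   21.    -1.5] turn [-0.2  0.1  3. ]
```

View pics/w5.png

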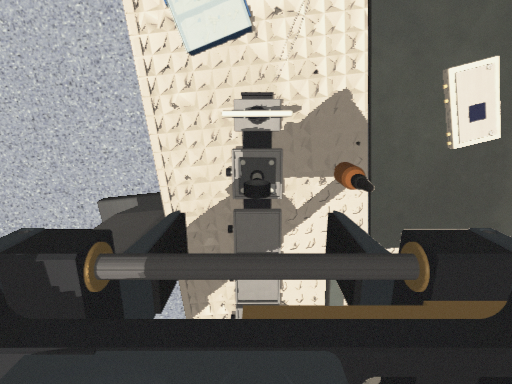

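The small lens is seated in carrier 4 at px (257,175), with its foot inside the rim. Filter next.

```bash
python3 -m crank '-1 -40 1 0 0 0 0;-1 -60 2.5 0 0 0 0;-1 -60 2.5 0 0 0 0;-1 -60 2.5 0 0 0 0;-1 -60 2.5 0 0 0 0;-1 -60 2.5 0 0 0 0;-1 -60 2.5 0 0 0 0;-1 -60 2.5 0 0 0 0;-1 -55 2.5 0 0 0 0;-1 -24 2 0 0 0 3'; python3 -m crank '-1 0 0 0 0 0 0;-1 0 0 0 0 0 0'; python3 - <<'E'
from h import *
im,Rw,c,K=wrist()
find("wrist","filter_head","iris_head")
go(468.6,-184.2,80.5,81)
E
```

```text
time_s: 19.23
ee_pos: [470.2, -186.2, 247.5]
ee_rot: [-179.8, -0.0, 80.8]
force: [-0.1, 0.1, -0.1]
gripper_width: 91.2
gripper_force: 0.0
time_s: 19.48
ee_pos: [471.0, -182.9, 248.3]
ee_rot: [-179.9, -0.1, 81.1]
force: [0.2, 0.3, -0.4]
gripper_width: 91.2
gripper_force: 0.0
filter_head [([482.0, -106.0, 16.0], 0.74)]
iris_head [([480.0, -109.0, 19.0], 0.97)]
shift [ -2.   -2.4 168.5] turn [-0.  -0.   0.1]
```

```bash
python3 -m crank '-1 -2 -2.4 40 0 0 0;-1 0 0 50 0 0 0;-1 0 0 45 0 0 0;-1 0 0 25 0 0 0;-1 0 0 8 0 0 0;-1 0 0 0 0 0 0;-1 0 0 0 0 0 0'; python3 -c "
from h import *
go(468.6,-184.2,80.5,81)"
```

```text
time_s: 20.5
ee_pos: [469.7, -185.6, 82.5]
ee_rot: [179.8, 0.0, 81.1]
force: [-0.1, 0.1, -0.3]
gripper_width: 90.9
gripper_force: 0.0
shift [ 1.2 -1.3  2. ] turn [0.2 0.  0.1]
```

```bash
python3 -m crank '1 1 -1 1.5 0 0 0;1 0 0 0 0 0 0;1 0 0 0 0 0 0;1 0 0 0 0 0 0;1 0 0 0 0 0 0;1 0 0 0 0 0 0;1 0 0 0 0 0 0;1 0 0 0 0 0 0' 25;  python3 -c "
from h import *
print(pose()[1])"
```

```text
time_s: 21.5
ee_pos: [468.3, -184.4, 79.8]
ee_rot: [179.9, 0.0, 81.0]
force: [1.4, 0.1, -0.4]
gripper_width: 49.7
gripper_force: 25.0
[ 468.32161719 -184.38234216   79.84937517]
```

```bash
python3 -m crank '1 0 0 -10 0 0 0;1 0 0 -35 0 0 0;1 0 0 -45 0 0 0;1 0 0 -45 0 0 0;1 0 0 -35 0 0 0;1 0 0 0 0 0 0' 25; python3 -c "
from h import *
go(497,270.5,252,81)"
```

```text
time_s: 22.25
ee_pos: [468.7, -184.6, 252.3]
ee_rot: [179.7, 0.1, 81.0]
force: [0.0, -0.5, -4.6]
gripper_width: 49.8
gripper_force: 25.0
shift [453.9 -43.   -0.6] turn [0.3 0.1 0. ]
```

```bash
python3 -m crank '1 30 -3 0 0 0 0;1 55 -5 0 0 0 0;1 60 -6 0 0 0 0;1 60 -6 0 0 0 0;1 60 -6 0 0 0 0;1 60 -6 0 0 0 0;1 60 -6 0 0 0 0;1 40 -3 0 0 0 0;1 20 -2 0 0 0 0;1 9 0 0 0 0 -3' 25;python3 -m crank '1 0 0 0 0 0 0;1 0 0 0 0 0 0'
python3 - <<'E'
from h import *
im,Rw,c,K=wrist("w6.png");R,p=pose()
g=cv2.cvtColor(im,cv2.COLOR_BGR2GRAY)
for v in range(180,194,2):print(v,g[v,226:290:2].tolist())
cv2.imwrite("pics/w6c.png",cv2.resize(im[90:250,190:330],(560,640)[:2],interpolation=3)[:600])
go(497,270.5,101,84)
E
```

```text
time_s: 23.5
ee_pos: [495.3, 271.0, 247.8]
ee_rot: [-179.8, 0.2, 84.2]
force: [0.7, -0.8, -2.5]
gripper_width: 49.7
gripper_force: 25.0
time_s: 23.75
ee_pos: [495.9, 269.7, 249.0]
ee_rot: [-179.9, 0.1, 83.9]
force: [-0.6, 0.6, -2.7]
gripper_width: 49.6
gripper_force: 25.0
180 [122, 48, 45, 48, 50, 47, 47, 44, 48, 45, 46, 43, 44, 49, 47, 42, 47, 46, 45, 47, 43, 47, 45, 45, 46, 48, 47, 45, 46, 51, 168, 233]
182 [97, 59, 57, 60, 57, 58, 55, 60, 57, 59, 55, 60, 63, 61, 59, 59, 60, 60, 57, 57, 60, 55, 60, 55, 56, 58, 60, 57, 58, 58, 92, 234]
184 [84, 59, 64, 77, 73, 64, 60, 63, 60, 63, 59, 58, 60, 59, 64, 58, 59, 59, 60, 61, 59, 63, 60, 60, 58, 58, 67, 77, 67, 61, 71, 232]
186 [77, 60, 111, 131, 131, 117, 59, 64, 63, 61, 59, 61, 61, 61, 60, 57, 58, 60, 59, 62, 61, 59, 59, 57, 63, 79, 133, 130, 133, 67, 72, 232]
188 [78, 67, 129, 129, 128, 131, 59, 57, 59, 60, 61, 56, 59, 60, 62, 61, 64, 60, 63, 60, 60, 55, 62, 60, 59, 100, 133, 130, 132, 98, 76, 234]
190 [96, 57, 125, 131, 129, 123, 61, 63, 62, 59, 58, 60, 59, 60, 63, 60, 60, 59, 63, 61, 59, 62, 60, 61, 58, 89, 127, 129, 128, 72, 71, 234]
192 [95, 61, 61, 112, 116, 57, 60, 60, 60, 59, 64, 62, 58, 65, 61, 63, 62, 59, 62, 60, 62, 62, 59, 61, 61, 63, 95, 125, 85, 59, 91, 234]
shift [  1.    1.  148.3] turn [-0.   0.1 -0.1]
```

View pics/w6c.png

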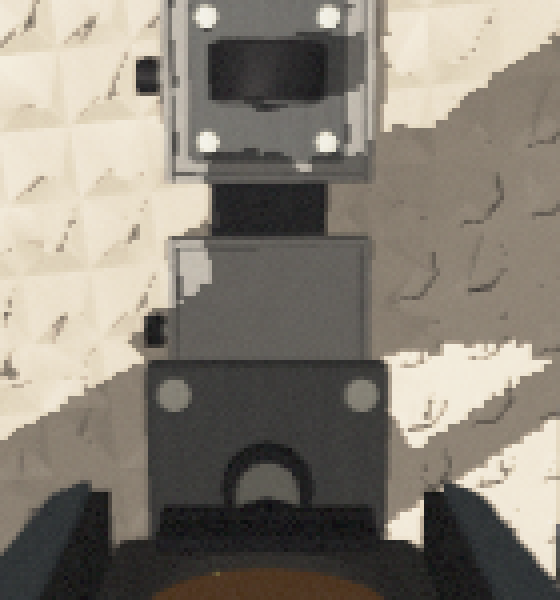

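The amber filter is held square with its foot aligned above carrier 3, and the small lens beyond sits flat inside its pocket. Lowering.

```bash
python3 -m crank '1 1 1 40 0 0 0;1 0 0 45 0 0 0;1 0 0 35 0 0 0;1 0 0 15 0 0 0;1 0 0 5 0 0 0;1 0 0 0 0 0 0;1 0 0 0 0 0 0' 25; python3 -c "
from h import *
go(497.2,270.8,100.5,84)"
```

```text
time_s: 24.68
ee_pos: [498.2, 272.2, 111.1]
ee_rot: [179.9, -0.1, 84.0]
force: [-0.2, -0.6, -3.9]
gripper_width: 50.0
gripper_force: 25.0
shift [-1.5 -0.9 10.6] turn [ 0.1 -0.1  0. ]
```

```bash
python3 -m crank '1 -1 -0.8 5 0 0 0;1 0 0 3 0 0 0;1 0 0 2 0 0 0;1 0 0 0 0 0 0;1 0 0 0 0 0 0' 25
```

```text
time_s: 25.3
ee_pos: [496.3, 270.8, 100.1]
ee_rot: [-180.0, 0.0, 84.0]
force: [-2.5, -2.0, 1.7]
gripper_width: 50.1
gripper_force: 25.0
```

```bash
python3 -m crank '-1 0 0 0 0 0 0;-1 0 0 0 0 0 0;-1 0 0 0 0 0 0;-1 0 0 0 0 0 0;-1 0 0 -40 0 0 0;-1 0 0 -55 0 0 0;-1 0 0 -55 0 0 0;-1 0 0 0 0 0 0;-1 0 0 0 0 0 0'
python3 - <<'E'
from h import *
im,Rw,c,K=wrist("w7.png")
find("wrist","filter_head")
go(480.3,-109.5,250,82)
E
```

```text
time_s: 26.42
ee_pos: [496.0, 270.7, 249.1]
ee_rot: [-180.0, 0.0, 84.0]
force: [0.3, -0.1, 0.0]
gripper_width: 91.1
gripper_force: 0.0
filter_head [([498.0, 277.0, 90.0], 0.57)]
shift [-379.5   24.3   -1.4] turn [-0.2  0.1  2. ]
```

View pics/w7.png

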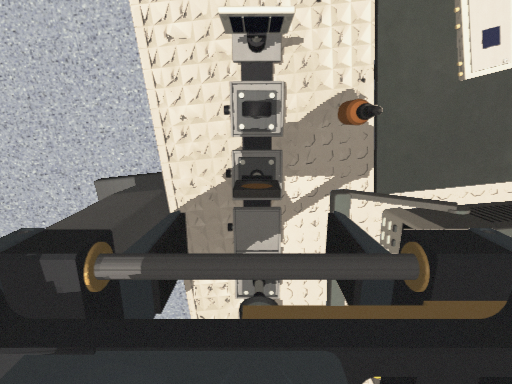

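The filter is seated in carrier 3 at px (257,175), and the small lens is still good at (258,108). Iris next.

```bash
python3 -m crank '-1 -40 3 0 0 0 0;-1 -60 3 0 0 0 0;-1 -60 3 0 0 0 0;-1 -60 3 0 0 0 0;-1 -60 3 0 0 0 0;-1 -55 4 0 0 0 0;-1 -30 3 0 0 0 0;-1 -14 2 0 0 0 2;-1 0 0 0 0 0 0;-1 0 0 0 0 0 0'; python3 - <<'E'
from h import *
im,Rw,c,K=wrist()
find("wrist","iris_head")
go(480.3,-109.5,80.5,82)
E
```

```text
time_s: 27.78
ee_pos: [480.8, -107.4, 249.4]
ee_rot: [-179.9, -0.0, 82.1]
force: [-0.2, -1.0, 0.7]
gripper_width: 91.2
gripper_force: 0.0
iris_head []
shift [ -2.2  -0.2 169.1] turn [-0.  -0.   0.1]
```

```bash
python3 -m crank '-1 -2 0 40 0 0 0;-1 0 0 50 0 0 0;-1 0 0 45 0 0 0;-1 0 0 25 0 0 0;-1 0 0 8 0 0 0;-1 0 0 0 0 0 0;-1 0 0 0 0 0 0'; python3 -c "
from h import *
go(480.3,-109.5,80.5,82)"
```

```text
time_s: 28.75
ee_pos: [481.6, -110.6, 83.0]
ee_rot: [179.8, 0.0, 82.0]
force: [-0.7, 0.4, 0.7]
gripper_width: 91.4
gripper_force: 0.0
shift [ 0.9 -1.5  2.5] turn [0.2 0.  0. ]
```

```bash
python3 -m crank '1 0.8 -1 1.8 0 0 0;1 0 0 0 0 0 0;1 0 0 0 0 0 0;1 0 0 0 0 0 0;1 0 0 0 0 0 0;1 0 0 0 0 0 0;1 0 0 0 0 0 0;1 0 0 0 0 0 0;1 0 0 0 0 0 0' 25;  python3 -c "
from h import *
print(pose()[1])"
```

```text
time_s: 29.88
ee_pos: [480.0, -109.7, 80.0]
ee_rot: [180.0, 0.0, 82.0]
force: [0.6, -0.4, -0.1]
gripper_width: 38.5
gripper_force: 25.0
[ 479.99709381 -109.68046417   80.01700134]
```

```bash
python3 -m crank '1 0 0 -10 0 0 0;1 0 0 -35 0 0 0;1 0 0 -45 0 0 0;1 0 0 -45 0 0 0;1 0 0 -35 0 0 0;1 0 0 0 0 0 0' 25; python3 -c "
from h import *
go(489.2,186,252,82)"
```

```text
time_s: 30.62
ee_pos: [480.6, -109.8, 252.5]
ee_rot: [179.7, 0.0, 82.0]
force: [-0.6, 0.6, -3.7]
gripper_width: 38.6
gripper_force: 25.0
shift [ 2.942e+02 -3.260e+01  1.000e-01] turn [0.3 0.  0. ]
```

```bash
python3 -m crank '1 30 -3 0 0 0 0;1 50 -5 0 0 0 0;1 60 -7 0 0 0 0;1 60 -7 0 0 0 0;1 50 -6 0 0 0 0;1 30 -3 0 0 0 0;1 14 -1 0 0 0 -2;1 0 0 0 0 0 0;1 0 0 0 0 0 0' 25
python3 - <<'E'
from h import *
im,Rw,c,K=wrist("w8.png");R,p=pose();g=cv2.cvtColor(im,cv2.COLOR_BGR2GRAY)
sub=g[180:200,224:292];m=((sub>90)&(sub<170)).astype(np.uint8)
k=cv2.connectedComponentsWithStats(m);print([(k[3][i]+[224,180],k[2][i,4]) for i in range(1,k[0]) if k[2][i,4]>15])
cv2.imwrite("pics/w8c.png",cv2.resize(im[90:240,190:330],(560,600),interpolation=3))
go(489.2,186,100.5,84)
E
```

```text
time_s: 31.75
ee_pos: [488.5, 184.7, 249.4]
ee_rot: [-179.9, 0.1, 84.0]
force: [-0.7, 0.9, -3.5]
gripper_width: 38.9
gripper_force: 25.0
[(array([225.0952381 , 189.36507937]), np.int32(63)), (array([288.86486486, 193.56756757]), np.int32(37)), (array([233.64285714, 187.96428571]), np.int32(56)), (array([280.56603774, 188.18867925]), np.int32(53))]
shift [  1.5   0.5 149.2] turn [-0.   0.1 -0.1]
```

View pics/w8c.png

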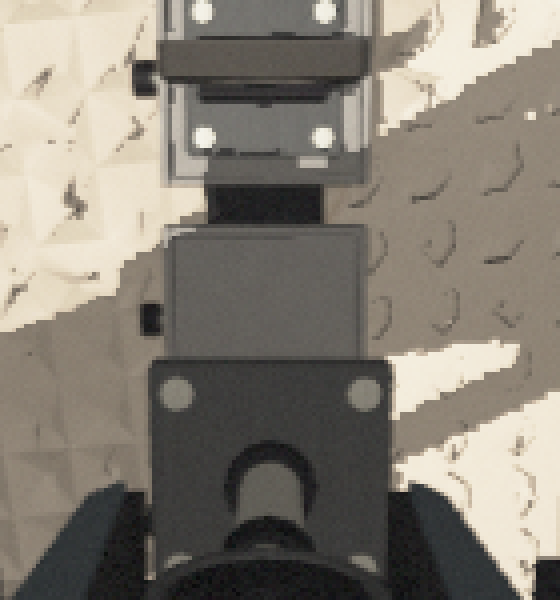

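The iris's foot is held square above carrier 2, and the filter sits flat in carrier 3. Checking the carrier's x once more.

```bash
python3 - <<'E'
from h import *
im,Rw,c,K=wrist();R,p=pose();g=cv2.cvtColor(im,cv2.COLOR_BGR2GRAY)
P=lambda u,v,z:px2z(u,v,z,Rw,c,K)[:2]
print("carrier top-edge mid",P(189.5+266/4,89.5+225/4,37)," at v~164:",P(189.5+264/4,89.5+300/4,37))
s=[P(233.6,188,p[2]-62),P(280.6,188.2,p[2]-62)];d=s[1]-s[0];n=np.array([d[1],-d[0]])/np.linalg.norm(d)
print("foot",sum(s)/2+19*n,"tcp",p)
E
```

```text
carrier top-edge mid [491.42170414 224.15400078]  at v~164: [488.14532981 199.73105735]
foot [488.42846329 185.06404283] tcp [488.75598762 184.77008178 249.83570883]
```

```bash
python3 - <<'E'
from h import *
im,Rw,c,K=wrist();g=cv2.cvtColor(im,cv2.COLOR_BGR2GRAY)
print(g[130:152,250:264].mean(1).astype(int).tolist());print(g[130:152,236:241].mean(1).astype(int).tolist())
for v in(136,145.5,146,146.5,147):print(v,px2z(256.5,v,37,Rw,c,K)[:2])
for v in (155,170):print(g[v,226:240].tolist(),g[v,276:290].tolist())
E
```

```text
[98, 98, 97, 95, 88, 93, 57, 32, 32, 32, 32, 31, 31, 32, 31, 36, 65, 99, 93, 87, 98, 97]
[186, 186, 187, 178, 114, 179, 170, 217, 222, 223, 222, 218, 213, 175, 127, 123, 91, 128, 92, 82, 97, 98]
136 [493.54173142 236.63686828]
145.5 [492.25514542 224.54630147]
146 [492.1868072  223.90409972]
146.5 [492.11840606 223.2613067 ]
147 [492.04994192 222.6179216 ]
[129, 130, 128, 123, 112, 96, 90, 93, 96, 96, 97, 97, 97, 96] [102, 96, 92, 86, 98, 113, 134, 124, 103, 136, 136, 135, 134, 137]
[30, 33, 34, 71, 118, 98, 88, 77, 96, 96, 100, 98, 94, 97] [97, 95, 90, 86, 98, 112, 133, 133, 132, 132, 122, 101, 134, 132]
```

```bash
python3 -m crank '1 4.5 0 40 0 0 0;1 0 0 45 0 0 0;1 0 0 35 0 0 0;1 0 0 15 0 0 0;1 0 0 5 0 0 0;1 0 0 0 0 0 0;1 0 0 0 0 0 0' 25; python3 -c "
from h import *
go(489,189.8,100.5,84)"
```

```text
time_s: 32.78
ee_pos: [490.2, 190.8, 111.2]
ee_rot: [179.9, -0.1, 84.0]
force: [0.9, 0.2, -2.4]
gripper_width: 38.5
gripper_force: 25.0
shift [-1.1 -1.1 10.7] turn [ 0.1 -0.1  0. ]
```

```bash
python3 -m crank '1 0 -0.8 5 0 0 0;1 0 0 3 0 0 0;1 0 0 2 0 0 0;1 0 0 0 0 0 0;1 0 0 0 0 0 0' 25
```

```text
time_s: 33.4
ee_pos: [488.4, 190.5, 100.1]
ee_rot: [-180.0, 0.0, 84.0]
force: [-0.3, -0.3, -0.4]
gripper_width: 38.4
gripper_force: 25.0
```

```bash
python3 -m crank '1 0 0 0.7 0 0 0;-1 0 0 0 0 0 0;-1 0 0 0 0 0 0;-1 0 0 0 0 0 0;-1 0 0 0 0 0 0;-1 0 0 -40 0 0 0;-1 0 0 -55 0 0 0;-1 0 0 -55 0 0 0;-1 -50 0 -40 0 0 0;-1 -50 0 -40 0 0 0'; python3 -m crank '-1 -50 0 -30 0 0 0;-1 0 0 0 0 0 0;-1 0 0 0 0 0 0'
python3 - <<'E'
from h import *
im,Rw,c,K=wrist("w9.png");print(pose()[1])
find("wrist","large_lens_head","iris_head","filter_head","small_lens_head")
cv2.imwrite("pics/w9c.png",cv2.resize(im[0:240,200:310],(275,600),interpolation=3))
t=grab_frame("side");cv2.imwrite("pics/s9c.png",cv2.resize(t[170:320,170:310],(525,600)[:2],interpolation=3))
cv2.imwrite("pics/fin.png",cv2.hconcat([cv2.imread("pics/w9c.png"),cv2.imread("pics/s9c.png")]))
E
```

```text
time_s: 34.65
ee_pos: [478.0, 92.7, 328.7]
ee_rot: [179.9, 0.0, 84.1]
force: [0.8, -0.5, -0.1]
gripper_width: 91.4
gripper_force: 0.0
time_s: 35.02
ee_pos: [472.9, 44.1, 356.7]
ee_rot: [-179.9, -0.0, 84.0]
force: [0.3, 0.3, -0.1]
gripper_width: 91.2
gripper_force: 0.0
[472.74605595  44.48110961 356.2119409 ]
large_lens_head [([483.0, 113.0, 37.0], 0.61)]
iris_head [([488.0, 189.0, 38.0], 0.85)]
filter_head [([498.0, 264.0, 41.0], 0.57)]
small_lens_head []
```

View pics/fin.png

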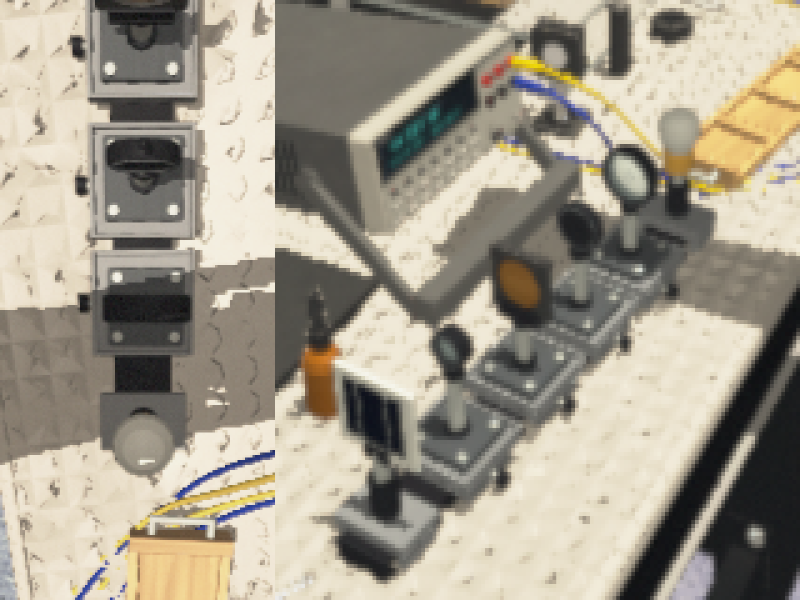

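All four optics stand upright inside their pockets. From the lamp (right, px 680,140) the order is large lens, iris, filter, small lens, then the cell. The mirror mount hasn't moved. Handing in.

```bash
python3 -c "
from workcell import env
print(env.job_done())"
```

```text
the job is handed in; nothing more can be done
None
```

All four optics stand upright in their carriers, facing along the rail in the order asked (lamp, large lens, iris, amber filter, small lens, solar cell). The mirror mount was left alone, and I handed the job in at about 35 s on the robot's clock; no verdict was shown.

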